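Raise the lab jack under the hanging vessel

TASK

Two lab jacks stand on the bench; a steel vessel hangs by its flange in the ring of a retort stand above one of them. Turn the upright knob of that jack clockwise until its platform just touches the vessel's bottom and takes its weight, lifting it by no more than a centimetre, then let go of the knob. Do not touch the vessel yourself.

Things in the scene. Friction and masses are not known exactly. Their poses are not given: they have to be found in the camera images.
- jack_knob (a joint): angle of the knob of the jack under the vessel, rad, 0 (platform lowest) to 2.0; it starts between 0 and 0.6. Turning clockwise seen from above increases it and raises the platform by 16 mm per rad (1.6 mm per 0.1 rad). It turns on an upright axis, needs about 0.2 N m at most and stays where it is left, also under the vessel's weight.
- knob_grip (a point): grip point of that knob: on its axis, in the middle of an upright black bar 50 mm long, 14 mm thick and 28 mm high that stands on a black disc 50 mm wide; x points along the bar, z up; the point turns with the knob. The top of the bar is 12 mm above this point, the disc's top 16 mm below it. The knob stands on a grey gearbox 150 mm in front (robot side) of the platform's centre; this point is 90 mm above the bench.
- jack_platform: steel platform, 112 x 100 x 6 mm, of the scissor jack under the vessel; origin at the centre of its top surface, z up; it only moves up and down. Its top is 80 mm above the bench at knob angle 0. A second jack of the same make, with a beaker standing on it, is a bystander.
- vessel: closed steel vessel, a loose cylinder of 64 mm diameter, 100 mm high with lid and knob, 0.18 to 0.35 kg; origin at the centre of its flat bottom, z up. Its 87 mm flange (underside 70 mm above the bottom) rests on the ring of the retort stand, whose rod stands 115 mm behind the vessel, so that its bottom hangs 96 mm above the bench, 6 to 16 mm above the platform.
Things that resemble listed ones, but are neither listed nor needed, are in the scene too. Several things have the shape of the vessel; the one meant has the colours described above.

How it is judged:
By the outcome, as a careful person would: the job done as asked, in the order asked, and still so for the second after the job is handed in, with the robot touching nothing.
It also fails if it takes over 32 s, if anything falls off the work surface, if the arm or the gripper's body presses on something with over 40 N, if the wrist force passes 120 N, or if a joint passes its speed limit or range.

ROBOT

A 6-joint arm with a two-finger parallel gripper is mounted at the origin on a cart in front of the work surface, level with it; the furniture and walls round the work are solid. World frame = base frame: x ahead of the robot, y to its left, z up, the work surface at z = 0. Lengths are in m, angles in rad, forces in N, time in s.
With the tool pointing down it reaches from about 0.35 to 0.975 m from the base axis. Payload 4.9 kg.
Tool frame: the origin (TCP) lies midway between the tips of the shut fingers; the grasp point (between the pads) lies 19 mm behind it; z points along the fingers, x is the direction in which the jaws open and shut, and the axes are right-handed (so a half turn about z gives the same grasp; the last joint's range is limited). The gripper opens to 85 mm and grips with 20 to 120 N. Pads are 22 mm wide; open, the fingers measure 114 mm over their backs; the gripper's body (76 mm by 85 mm) begins 54 mm behind the grasp point. The pads swing forward as they close: fully open they stand 13 mm farther back than shut.
Start: joints at [1.02, 0.053, 1.613, -0, 1.476, -0.119], TCP at [0.262, 0.568, 0.231] pointing down, gripper open.
Joint ranges: [-3.01, 3.01], [-1.01, 2.22], [0.06, 2.58], [-1.02, 4.17], [0.09, 2.62], [-3.14, 3.14]. Speed limits (rad/s): [2.57, 2.57, 3.14, 3.14, 3.14, 3.14].

INTERFACE

Orientations are given as a rotation vector (axis times angle).
In Python, from station import ctrl gives the robot as it stands.
- The arm moves only by the tool step_arm, never from a script. Its argument "increments" is text: rows parted by semicolons, each of 6 numbers parted by spaces: the shift along the tool's x, y, z as a fraction of full scale, then the turn, a rotation vector about the tool's x, y, z as a fraction of full scale. In form: x y z rx ry rz; .... A call has 1 to 12 rows; each row shifts and turns the commanded pose from where the row before left it, along the tool's axes as they then stand; what a row does not reach is not made up. Full scale, the value 1, is 0.025 m for a shift and 0.1 rad for a turn. A row lasts 1/12 s, in which the tool goes at most 41.7 mm and 7.16 degrees, less where a joint would pass 70% of its speed; a pose out of reach is approached as far as the arm can. A call with a number of a shift or a turn outside -1 to 1 is refused whole. A call with a gripper value outside its range is refused whole. "fingers" is the opening, from -1 (shut) to 1 (fully open), so that 0 is half open, set as the call begins (left out, the last holds). The fingers move at their own pace and stop on an object; "newtons" is the grip in N (left out, the last holds). Time passes only in rows, so rows that do not move let the fingers close. It gives the time, the measured TCP pose, the force and the opening at its end, in the units of the state.
- ctrl.get_obs(): the state, without advancing time (a new reading comes with each control period).
- ctrl.get_image(name): name is "scene" or "top" or "wrist"; returns a dict with "pixels" (480x640x3 uint8, red, green, blue), "intrinsics" (3x3 intrinsics, pixels), "eye" and "orientation" of the camera in the world. Camera axes: x right, y down, z forward; pixel columns grow to the right and rows downward; lengths in m; the calibration is good to about 2 mm. The wrist camera is an equidistant fisheye: a pixel r from the principal point sees the ray r / f radians off the axis. A picture is of the moment at which its call begins. There is no depth.
- ctrl.finish_job(): hands the job in, once; it reports no verdict.
The state is a dict: "t": time; "q": joint angles; "dq": joint speeds; "effort": joint torques, N m; "tool_pos": TCP position; "tool_rot": TCP orientation; "contact_force": force on the tool from outside, world axes, zero at the start; "wrist_torque": the same for the moment, N m; "opening": finger opening in m.
Only numpy, scipy, OpenCV 4.12 (cv2) and the standard library are available. Lean on these libraries where they do the work, as an engineer would, in place of code of your own. Each camera call takes 0.05 s, during which the arm holds its last target.

## Working session

There is one attempt and no reset: what is moved stays moved. The work goes in short steps, Python scripts to look and compute and a tool call to move; the robot and the scene stay as the last step left them, time stands still between calls to the robot, and variables do not carry over. Pictures are saved under pics/ and viewed, and the job is handed in when it is done.

Besides the shell and the picture viewer there is one more tool, called after "Emit:" as a command line: name --argument value ..., lists and objects as JSON in quotes. step_arm: Moves the arm, as the interface text tells. Shift numbers are shares of 0.025 m and turn numbers shares of 0.1 rad, none past 1 either way. Its arguments: {"type":"object","properties":{"increments":{"type":"string"},"fingers":{"type":"number"},"newtons":{"type":"number"}},"required":["increments"]}

```bash
mkdir -p pics; python3 - <<'E'
from station import ctrl
import cv2,numpy as np
o=ctrl.get_obs();print({k:np.round(v,3) for k,v in o.items()})
for n in("scene","top"):
    d=ctrl.get_image(n);cv2.imwrite(f"pics/{n}0.png",d["pixels"][:,:,::-1]);print(n,d["intrinsics"],d["eye"],d["orientation"])
    np.savez(f"{n}0.npz",**d)
E
```

```text
{'t': np.float64(0.0), 'q': array([ 1.02 ,  0.053,  1.614, -0.   ,  1.476, -0.119]), 'dq': array([-0.   ,  0.002, -0.   ,  0.001,  0.001,  0.001]), 'effort': array([ 1.0000e-03, -3.9367e+01, -3.7019e+01,  0.0000e+00,  7.0000e-03,
        0.0000e+00]), 'tool_pos': array([0.261, 0.567, 0.23 ]), 'tool_rot': array([ 2.645,  1.693, -0.003]), 'contact_force': array([ 0.055,  0.183, -0.191]), 'wrist_torque': array([-0.007, -0.007, -0.024]), 'opening': np.float64(0.086)}
scene [[453.82065735   0.         323.25424232]
 [  0.         453.82065735 235.23921401]
 [  0.           0.           1.        ]] [ 0.25601311 -0.12497788  0.7231321 ] [-2.27865493  0.84845645 -0.33888799]
top [[622.77078111   0.         315.61781714]
 [  0.         622.77078111 231.13430131]
 [  0.           0.           1.        ]] [0.49502734 0.29181017 0.9054621 ] [-2.11672143  2.14361926 -0.13409826]
```

View pics/scene0.png

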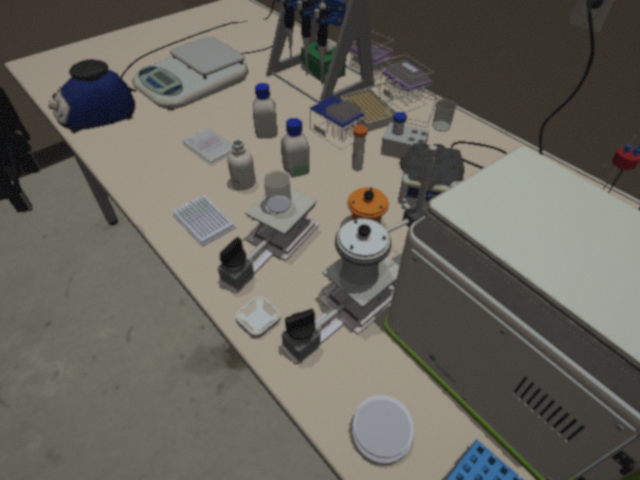

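View pics/top0.png

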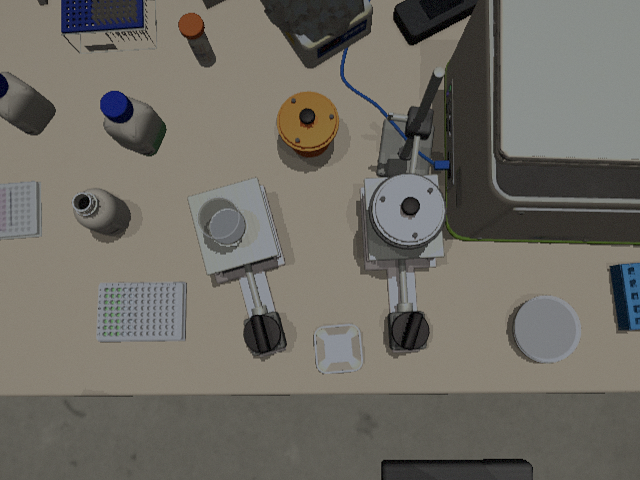

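The scene shows two candidate knobs. The one at top (265,333) / scene (236,255) belongs to the jack with the beaker. The one at top (409,330) / scene (301,325) belongs to the jack under the steel vessel with the white lid at top (407,208). The orange pot at top (307,120) is a look-alike. The right-hand jack fits the description, so I'll confirm it in crops and measure it.

```bash
cat > h.py <<'E'
import numpy as np,cv2
from scipy.spatial.transform import Rotation as R
def ray(d,u,v):
    K=d["intrinsics"];r=np.array([(u-K[0,2])/K[0,0],(v-K[1,2])/K[1,1],1.])
    M=R.from_rotvec(d["orientation"]).as_matrix() if np.shape(d["orientation"])==(3,) else d["orientation"]
    return np.array(d["eye"]),M@r
def onz(d,u,v,z):
    e,r=ray(d,u,v);return e+r*(z-e[2])/r[2]
def proj(d,p):
    M=R.from_rotvec(d["orientation"]).as_matrix();c=M.T@(np.array(p)-d["eye"]);q=d["intrinsics"]@c;return q[:2]/q[2]
E
python3 - <<'E'
from h import *
t=np.load("top0.npz");s=np.load("scene0.npz")
a=cv2.resize(t["pixels"][160:370,350:470,::-1],None,fx=3,fy=3,interpolation=2)[:590]
b=cv2.resize(s["pixels"][200:370,270:420,::-1],None,fx=3,fy=3,interpolation=2)
c=np.zeros((595,800,3),np.uint8);a=a[:595];c[:a.shape[0],:a.shape[1]]=a;b=b[:595,:430];c[:b.shape[0],365:365+b.shape[1]]=b
cv2.imwrite("pics/crop1.png",c)
k=cv2.resize(t["pixels"][300:360,380:440,::-1],None,fx=9,fy=9,interpolation=2);k=np.clip(k.astype(float)*2,0,255).astype(np.uint8);cv2.imwrite("pics/knob1.png",k)
print(onz(t,409,330,.1),onz(t,407,208,.19))
E
```

```text
[0.48951335 0.19486482 0.1       ] [0.63043404 0.20336518 0.19      ]
```

View pics/crop1.png

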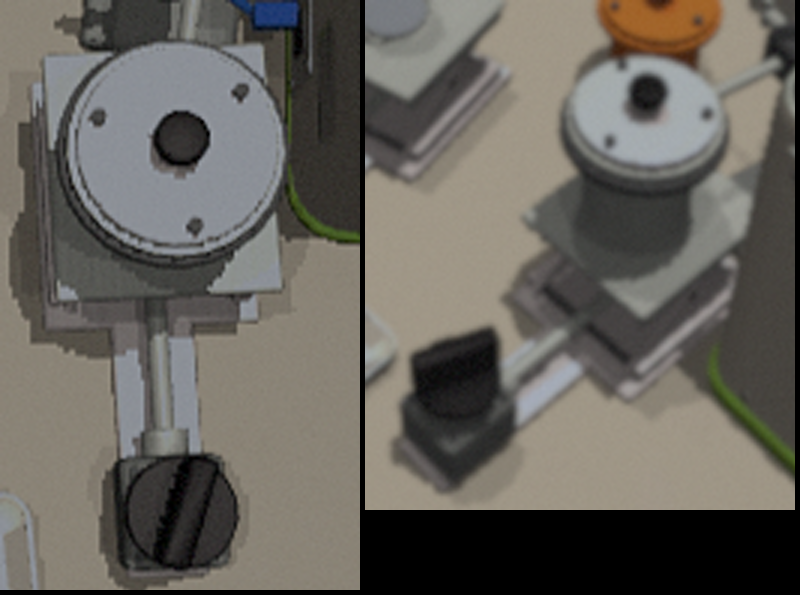

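View pics/knob1.png

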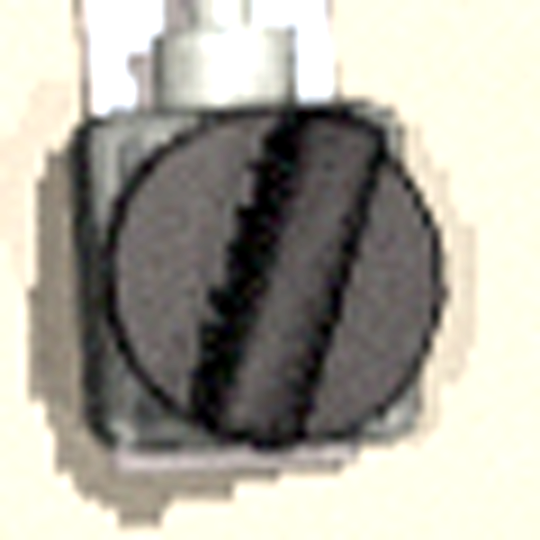

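```bash
python3 - <<'E'
from h import *
t=np.load("top0.npz");s=np.load("scene0.npz")
f=lambda x,y:(380+(x+.5)/9-.5,300+(y+.5)/9-.5)
C=[onz(t,*f(*p),.102)[:2] for p in((297,118),(380,135),(305,435),(232,425))]
print(np.round(C,4),"bar c",np.mean(C,0)); d=(C[0]+C[1]-C[2]-C[3])/2;print("len",np.linalg.norm(d),"ang",np.arctan2(d[1],d[0]))
print("disc",onz(t,*f(275,275),.074), "rad",np.linalg.norm(onz(t,*f(440,275),.074)-onz(t,*f(110,275),.074))/2)
print("scene proj grip top", proj(s,[*np.mean(C,0),.102]))
from station import ctrl
o=ctrl.get_obs();M=R.from_rotvec(o["tool_rot"]).as_matrix();print(M.round(3))
# platform crops
a=cv2.resize(t["pixels"][235:275,355:450,::-1],None,fx=8,fy=8,interpolation=2);cv2.imwrite("pics/plt.png",np.clip(a*1.3,0,255).astype(np.uint8))
b=cv2.resize(s["pixels"][250:340,315:410,::-1],None,fx=6,fy=6,interpolation=2);cv2.imwrite("pics/pls.png",np.clip(b*1.3,0,255).astype(np.uint8))
E
```

```text
[[0.5113 0.1899]
 [0.5088 0.1782]
 [0.4671 0.1902]
 [0.4686 0.2004]] bar c [0.48896072 0.18969617]
len 0.04363494789458506 ang -0.2614161999543501
disc [0.4891761  0.19028596 0.074     ] rad 0.023995852703800186
scene proj grip top [300.70691762 316.43732926]
[[ 0.419  0.908 -0.001]
 [ 0.908 -0.419 -0.002]
 [-0.002 -0.    -1.   ]]
```

View pics/plt.png

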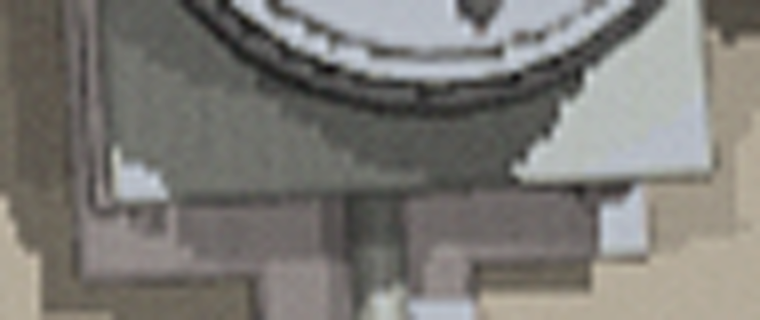

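View pics/pls.png

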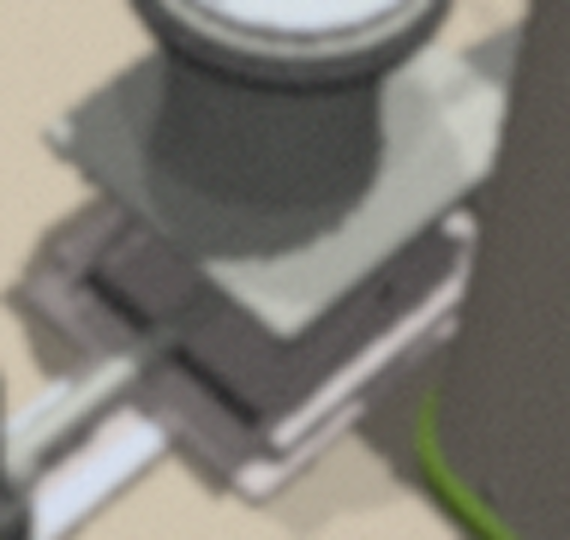

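```bash
python3 - <<'E'
from h import *
t=np.load("top0.npz");s=np.load("scene0.npz")
def tri(a,b):
    e1,r1=ray(t,*a);e2,r2=ray(s,*b);A=np.stack([r1,-r2],1);k=np.linalg.lstsq(A,e2-e1,rcond=None)[0]
    p,q=e1+k[0]*r1,e2+k[1]*r2;return ((p+q)/2).round(4),np.linalg.norm(p-q).round(4)
g=lambda x,y:(355+(x+.5)/8-.5,235+(y+.5)/8-.5);h=lambda x,y:(315+(x+.5)/6-.5,250+(y+.5)/6-.5)
print(tri(g(713,177),h(285,337)),tri(g(110,203),h(45,135)))
a,b=onz(t,*g(713,177),.085),onz(t,*g(110,203),.085);print(a,b,np.linalg.norm(a-b),np.arctan2(*(b-a)[:2][::-1])-np.pi/2)
a,b=onz(s,*h(285,337),.085),onz(s,*h(45,135),.085);print(a,b,np.linalg.norm(a-b))
E
```

```text
(array([0.5836, 0.1454, 0.09  ]), np.float64(0.0005)) (array([0.5811, 0.2437, 0.0862]), np.float64(0.0003))
[0.58430818 0.14436299 0.085     ] [0.58133989 0.24357222 0.085     ] 0.09925361906137137 0.02991052877763911
[0.58590918 0.14765062 0.085     ] [0.58161679 0.24449297 0.085     ] 0.0969374330104592
```

The crop confirms it: the right-hand jack sits under the steel vessel. Knob axis is at (0.489, 0.190), and the bar centre and disc centre agree to 1 mm. Disc radius measures 24 mm against 25 expected. Bar yaw is -0.26, and the platform top is about 88 mm, so theta is about 0.5. Next I move above the knob.

Emit:
step_arm --increments "-0.33 0.48 0 0 0 0;-0.66 0.98 0 0 0 0;-0.66 0.98 0 0 0 0;-0.66 0.98 0 0 0 0;-0.66 0.98 0 0 0 0;-0.66 0.98 0 0 0 0;-0.66 0.98 0 0 0 0;-0.66 0.98 0 0 0 0" --fingers 0.2 --newtons 60

```text
t: 0.77
tool_pos: [0.3769, 0.3762, 0.2309]
tool_rot: [2.645, 1.694, -0.001]
contact_force: [0.7, 0.5, -0.4]
opening: 0.0513
```

Emit:
step_arm --increments "-0.66 0.98 0 0 0 0;-0.66 0.98 0 0 0 0;-0.66 0.98 0 0 0 0;-0.66 0.98 0 0 0 0;-0.66 0.98 0 0 0 0;-0.66 0.98 0 0 0 0;-0.66 0.98 0 0 0 0;-0.33 0.4 0 0 0 0;0 0 0 0 0 -0.85;0 0 0 0 0 -0.85;0 0 0 0 0 0;0 0 0 0 0 0"

```text
t: 1.77
tool_pos: [0.4891, 0.1899, 0.231]
tool_rot: [-2.494, -1.91, 0.001]
contact_force: [0.7, 0.4, -0.1]
opening: 0.0509
```

```bash
python3 - <<'E'
from h import *
from station import ctrl
o=ctrl.get_obs();M=R.from_rotvec(o["tool_rot"]).as_matrix();print(o["t"],o["tool_pos"],M.round(3),o["opening"],o["q"].round(3),np.arctan2(M[1,0],M[0,0]))
print("tool-frame to go above",M.T@(np.array([.489,.190,.13])-o["tool_pos"])/.025)
d=ctrl.get_image("wrist");cv2.imwrite("pics/w1.png",d["pixels"][:,:,::-1])
E
```

```text
1.7667 [0.48907669 0.18989739 0.23103966] [[ 0.261  0.965 -0.001]
 [ 0.965 -0.261 -0.   ]
 [-0.    -0.001 -1.   ]] 0.050942064034520174 [ 0.228 -0.189  1.844  0.     1.488 -1.078] 1.3068425494896085
tool-frame to go above [ 3.99395922e-03 -1.77414849e-03  4.04158716e+00]
```

View pics/w1.png

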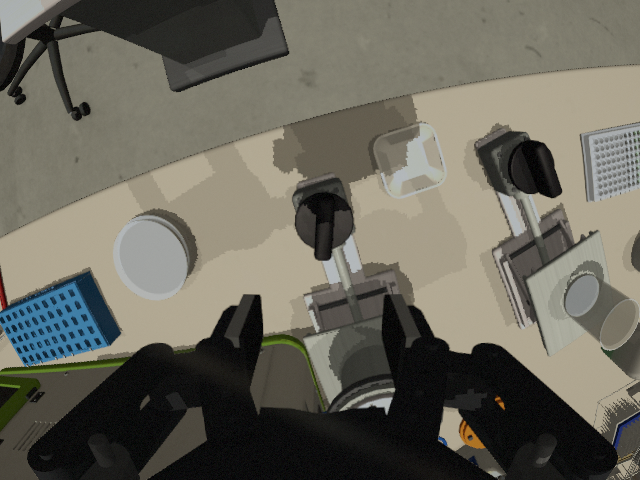

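The wrist view shows the bar (323,225) parallel to the pads and centred between them. I'll descend in two stages and then close.

Emit:
step_arm --increments "0 0 1 0 0 0;0 0 1 0 0 0;0 0 1 0 0 0;0 0 1 0 0 0;0 0 0.8 0 0 0;0 0 0.6 0 0 0;0 0 0 0 0 0;0 0 0 0 0 0"

```text
t: 2.48
tool_pos: [0.4886, 0.1902, 0.0956]
tool_rot: [-2.492, -1.911, 0.003]
contact_force: [0.6, -0.1, 0.1]
opening: 0.0511
```

```bash
python3 - <<'E'
from h import *
from station import ctrl
o=ctrl.get_obs();print(o["tool_pos"],o["contact_force"])
d=ctrl.get_image("wrist");cv2.imwrite("pics/w2.png",np.clip(d["pixels"][:,:,::-1]*1.6,0,255).astype(np.uint8))
E
```

```text
[0.48861842 0.19017057 0.09556897] [ 0.61945609 -0.10791989  0.1220894 ]
```

View pics/w2.png

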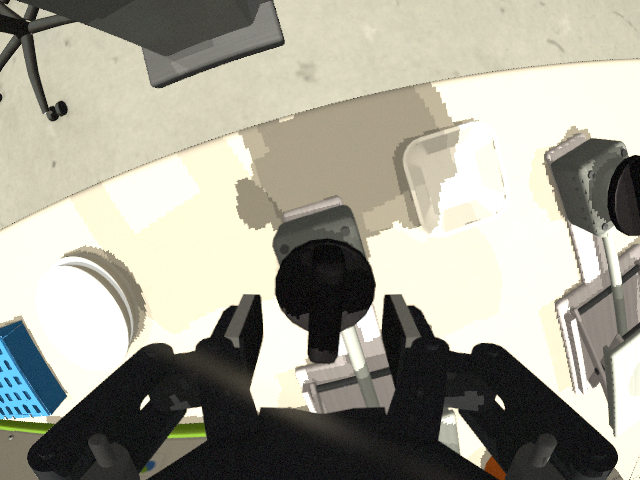

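The bar (324,300) is centred between the pads. Now the last 14 mm down, then close.

Emit:
step_arm --increments "0 0 0.3 0 0 0;0 0 0.26 0 0 0;0 0 0 0 0 0"

```text
t: 2.78
tool_pos: [0.489, 0.19, 0.0816]
tool_rot: [-2.492, -1.912, 0.001]
contact_force: [-0.0, -0.2, -0.5]
opening: 0.0513
```

Emit:
step_arm --increments "0 0 0 0 0 0;0 0 0 0 0 0;0 0 0 0 0 0;0 0 0 0 0 0;0 0 0 0 0 0;0 0 0 0 0 0;0 0 0 0 0 0;0 0 0 0 0 0" --fingers -1 --newtons 60

```text
t: 3.45
tool_pos: [0.4899, 0.191, 0.083]
tool_rot: [-2.492, -1.912, -0.003]
contact_force: [-0.4, 4.9, 2.1]
opening: 0.0123
```

Gripped, with the opening at about the bar's thickness. I'll turn 0.45 rad first.

Emit:
step_arm --increments "0 0 0 0 0 0.5;0 0 0 0 0 0.5;0 0 0 0 0 0.5;0 0 0 0 0 0.5;0 0 0 0 0 0.5;0 0 0 0 0 0.5;0 0 0 0 0 0.5;0 0 0 0 0 0.5;0 0 0 0 0 0.5;0 0 0 0 0 0;0 0 0 0 0 0"

```text
t: 4.37
tool_pos: [0.4897, 0.1909, 0.083]
tool_rot: [-2.855, -1.308, -0.002]
contact_force: [-0.4, 4.9, 3.0]
opening: 0.0124
```

```bash
cat > look.py <<'E'
import sys
from h import *
from station import ctrl
n=sys.argv[1]
o=ctrl.get_obs();M=R.from_rotvec(o["tool_rot"]).as_matrix();print(o["t"],o["tool_pos"].round(4),"yaw",np.arctan2(M[1,0],M[0,0]),o["contact_force"].round(1),o["wrist_torque"].round(2))
s=ctrl.get_image("scene");np.savez(f"scene{n}.npz",**s)
s0=np.load("scene0.npz")
c=[cv2.resize(x["pixels"][200:350,270:410,::-1],None,fx=2.85,fy=2.85,interpolation=2) for x in(s0,s)]
cv2.imwrite(f"pics/cmp{n}.png",np.clip(np.hstack(c)*1.2,0,255).astype(np.uint8))
# lid shift vs start (subpixel template)
g=lambda x:cv2.cvtColor(x["pixels"],cv2.COLOR_RGB2GRAY).astype(np.float32)
a,b=g(s0)[216:258,332:395],g(s)[216:258,332:395]
w=np.eye(2,3,dtype=np.float32);cc,w=cv2.findTransformECC(a,b,w,cv2.MOTION_TRANSLATION,(3,200,1e-6));print("lid shift px",w[:,2],cc)
p=np.array([.631,.203,.19]);print("px per mm lift",(proj(s0,p+[0,0,.001])-proj(s0,p)))
E
python3 look.py 1
```

```text
4.3667 [0.4897 0.1909 0.083 ] yaw 0.8593175026730792 [-0.4  4.9  3. ] [ 0.77  0.23 -0.04]
lid shift px [0.19696128 0.13679378] 0.7299160886410985
px per mm lift [ 0.04531797 -0.42434517]
```

View pics/cmp1.png

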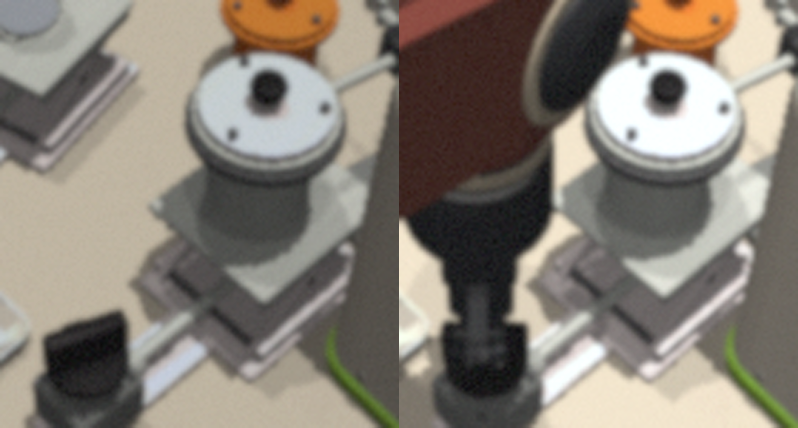

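```bash
cat > plat.py <<'E'
import sys
from h import *
A,B=np.load("scene0.npz"),np.load(f"scene{sys.argv[1]}.npz")
c=[cv2.resize(x["pixels"][265:315,315:400,::-1],None,fx=9,fy=6,interpolation=2) for x in(A,B)]
i=np.clip(np.vstack(c)*1.2,0,255).astype(np.uint8)
for y in range(0,600,30):cv2.line(i,(0,y),(8,y),(0,0,255),1)
cv2.imwrite(f"pics/pc{sys.argv[1]}.png",i)
g=lambda x:cv2.GaussianBlur(cv2.cvtColor(x["pixels"],cv2.COLOR_RGB2GRAY).astype(np.float32),(3,3),0)
a,b=g(A),g(B)
for u in range(352,378,3):
    r=[]
    for m in(a,b):
        col=m[285:312,u-1:u+2].mean(1);d=-np.diff(col);k=int(np.argmax(d));
        k0=max(1,min(k,len(d)-2));y0,y1,y2=d[k0-1:k0+2];r.append(285.5+k0+.5*(y0-y2)/(y0-2*y1+y2))
    print(u,np.round(r,2),round(r[1]-r[0],2))
p=np.array([.584,.145,.088]);print(proj(A,p+[0,0,.001])-proj(A,p))
E
python3 plat.py 1
```

```text
352 [297.81 295.42] -2.39
355 [300.25 297.79] -2.46
358 [302.48 300.07] -2.41
361 [305.05 302.64] -2.41
364 [304.64 302.62] -2.02
367 [302.41 300.34] -2.07
370 [299.51 298.02] -1.5
373 [297.15 295.16] -1.99
376 [294.55 292.51] -2.05
[ 0.04354979 -0.33641644]
```

View pics/pc1.png

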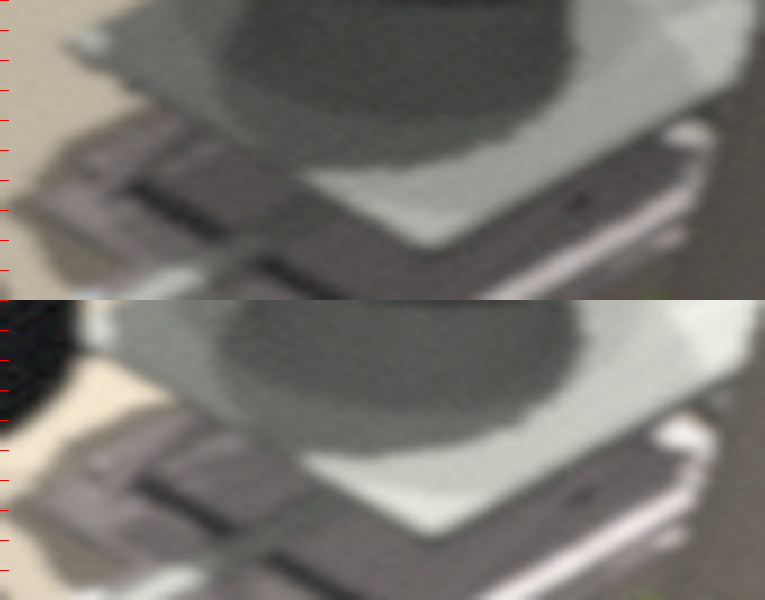

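The platform has risen about 6.6 mm and the lid hasn't moved, so theta is about 0.9. I'll turn a further 0.25 rad and measure again.

Emit:
step_arm --increments "0 0 0 0 0 0.5;0 0 0 0 0 0.5;0 0 0 0 0 0.5;0 0 0 0 0 0.5;0 0 0 0 0 0.5;0 0 0 0 0 0;0 0 0 0 0 0"

```text
t: 5.0
tool_pos: [0.4897, 0.1909, 0.083]
tool_rot: [-2.996, -0.942, -0.001]
contact_force: [-1.1, 5.0, 2.7]
opening: 0.0127
```

```bash
python3 look.py 2; python3 plat.py 2; cat > lid.py <<'E'
import sys
from h import *
A,B=[np.load(f"scene{k}.npz") for k in sys.argv[1:3]]
g=lambda x:cv2.cvtColor(x["pixels"],cv2.COLOR_RGB2GRAY).astype(np.float32)
for sl in((slice(222,268),slice(345,392)),(slice(222,240),slice(354,375)),(slice(245,268),slice(340,388))):
    a,b=g(A)[sl],g(B)[sl];w=np.eye(2,3,dtype=np.float32)
    cc,w=cv2.findTransformECC(a,b,w,cv2.MOTION_TRANSLATION,(3,200,1e-6));print("vessel",w[:,2],cc)
E
for k in "0 1" "1 2" "0 2"; do echo $k; python3 lid.py $k; done
```

```text
5.0 [0.4897 0.1909 0.083 ] yaw 0.6094914317584817 [-1.1  5.   2.7] [ 0.76  0.3  -0.04]
lid shift px [0.19686235 0.08933328] 0.7278595493722536
px per mm lift [ 0.04531797 -0.42434517]
352 [297.81 294.1 ] -3.71
355 [300.25 296.32] -3.93
358 [302.48 298.57] -3.91
361 [305.05 301.16] -3.89
364 [304.64 301.31] -3.33
367 [302.41 299.03] -3.38
370 [299.51 296.85] -2.66
373 [297.15 294.07] -3.08
376 [294.55 291.55] -3.0
[ 0.04354979 -0.33641644]
0 1
vessel [0.0326066  0.00122451] 0.9991644683421841
vessel [ 0.00387489 -0.00611712] 0.9999291238543111
vessel [0.08480003 0.1444734 ] 0.9972234507941278
1 2
vessel [ 0.03358132 -0.03947698] 0.9989019329000558
vessel [ 0.03437584 -0.00638143] 0.9992684114415017
vessel [0.10200163 0.03177971] 0.9980913396932475
0 2
vessel [ 0.07023898 -0.01724217] 0.9974971453669648
vessel [ 0.03923227 -0.01386309] 0.9991754249023391
vessel [0.1550784 0.2105209] 0.9920443352587077
```

View pics/cmp2.png

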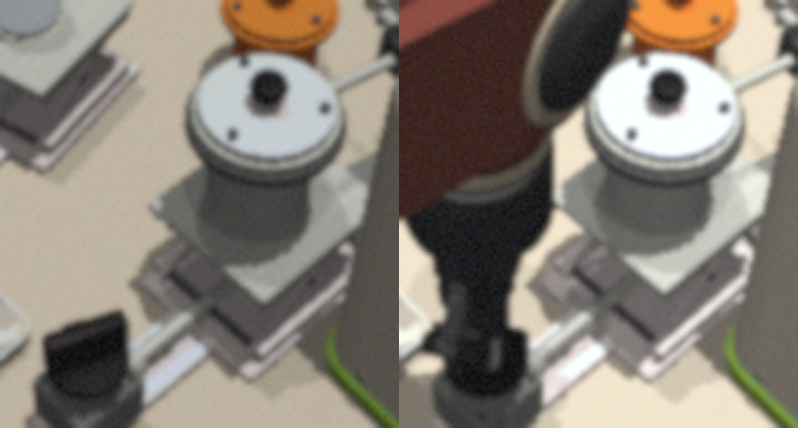

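The platform is up about 10.5 mm, but the vessel hasn't moved yet (lid shift about 0.01 px). I'll continue in small steps.

Emit:
step_arm --increments "0 0 0 0 0 0.5;0 0 0 0 0 0.5;0 0 0 0 0 0.5;0 0 0 0 0 0.5;0 0 0 0 0 0;0 0 0 0 0 0"

```text
t: 5.55
tool_pos: [0.4896, 0.1908, 0.083]
tool_rot: [-3.075, -0.638, -0.001]
contact_force: [-0.9, 4.1, 3.3]
opening: 0.0125
```

```bash
python3 look.py 3; python3 plat.py 3; 
for k in "0 3" "2 3"; do echo $k; python3 lid.py $k; done
```

```text
5.55 [0.4896 0.1908 0.083 ] yaw 0.409401367828588 [-0.9  4.1  3.3] [ 0.72  0.36 -0.07]
lid shift px [ 0.3422938 -1.1414375] 0.722880931208871
px per mm lift [ 0.04531797 -0.42434517]
352 [297.81 292.64] -5.17
355 [300.25 294.81] -5.44
358 [302.48 297.34] -5.14
361 [305.05 300.01] -5.04
364 [304.64 300.27] -4.37
367 [302.41 298.01] -4.4
370 [299.51 295.83] -3.68
373 [297.15 293.02] -4.13
376 [294.55 290.69] -3.87
[ 0.04354979 -0.33641644]
0 3
vessel [ 0.37476316 -1.3051906 ] 0.9738426853606164
vessel [ 0.23195636 -1.6007227 ] 0.98077427268602
vessel [ 0.5649491 -1.0505879] 0.9913381861213298
2 3
vessel [ 0.3014953 -1.2861124] 0.9791611165261739
vessel [ 0.19409807 -1.5946289 ] 0.9851348487200395
vessel [ 0.3161943 -1.0666695] 0.9883554123287751
```

The vessel is up about 3 mm (lid shift -1.3 px at 0.42 px/mm) and rests on the platform. I'll let go and rise straight up.

Emit:
step_arm --increments "0 0 0 0 0 0;0 0 0 0 0 0;0 0 0 0 0 0;0 0 0 0 0 0;0 0 0 0 0 0;0 0 0 0 0 0" --fingers 0.2

```text
t: 6.1
tool_pos: [0.4895, 0.1899, 0.0822]
tool_rot: [3.076, 0.638, -0.0]
contact_force: [0.2, -0.1, -0.3]
opening: 0.0513
```

Emit:
step_arm --increments "0 0 -0.4 0 0 0;0 0 -0.8 0 0 0;0 0 -1 0 0 0;0 0 -1 0 0 0;0 0 -1 0 0 0;0 0 -1 0 0 0;0 0 -0.6 0 0 0;0 0 0 0 0 0;0 0 0 0 0 0"

```text
t: 6.85
tool_pos: [0.49, 0.1902, 0.2287]
tool_rot: [3.076, 0.638, 0.004]
contact_force: [-0.7, -0.0, -0.8]
opening: 0.0513
```

```bash
python3 look.py 4; python3 plat.py 4; 
for k in "0 4" "3 4"; do echo $k; python3 lid.py $k; done
```

```text
6.85 [0.49   0.1902 0.2287] yaw 0.4090298813431668 [-0.7 -0.  -0.8] [ 0.02 -0.03  0.01]
lid shift px [ 0.11104456 -1.3712082 ] 0.9732923364639293
px per mm lift [ 0.04531797 -0.42434517]
352 [297.81 292.81] -4.99
355 [300.25 294.8 ] -5.45
358 [302.48 297.43] -5.04
361 [305.05 300.02] -5.02
364 [304.64 300.32] -4.32
367 [302.41 298.08] -4.33
370 [299.51 295.84] -3.67
373 [297.15 293.01] -4.14
376 [294.55 290.72] -3.83
[ 0.04354979 -0.33641644]
0 4
vessel [ 0.3698361 -1.2282076] 0.9759859555934447
vessel [ 0.22205178 -1.5311731 ] 0.9806996242442494
vessel [ 0.6231291 -1.0127059] 0.9919288958919842
3 4
vessel [-0.00577577  0.05730125] 0.9996248230419291
vessel [-0.01249591  0.08598466] 0.998917529348303
vessel [0.07411564 0.04755652] 0.9990512076498947
```

View pics/cmp4.png

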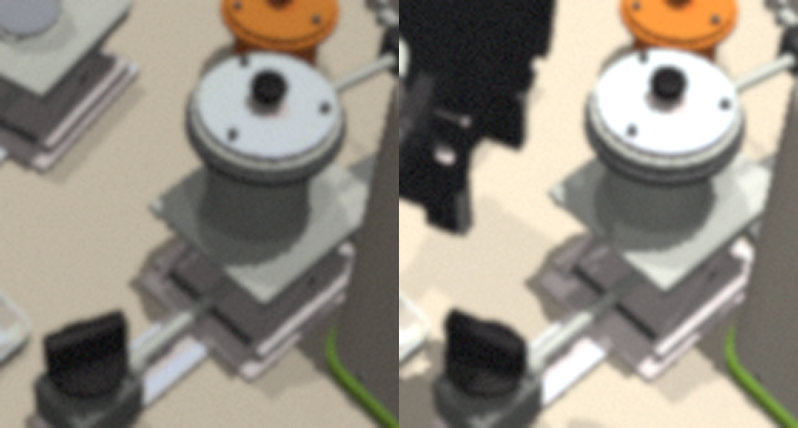

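The knob is released and turned, and the vessel sits upright on the raised platform with its lid about 3 mm higher than at the start. The gripper is clear at z = 0.229. I'm handing in.

```bash
python3 -c "
from station import ctrl
print(ctrl.finish_job())"
```

```text
the job is handed in; nothing more can be done
None
```

I turned the knob of the jack under the steel vessel about 0.9 rad clockwise, let go, and raised the gripper clear. The job was handed in at about 7 s. No verdict was reported.

**Last checks after release:**
- **Platform:** it rose about 14 mm in total.
- **Vessel:** it moved only during the last 0.2 rad, and its lid is now about 3 mm higher (readings of 2.4 to 3.6 mm). It stands upright on the platform.
- **Holding:** the platform and vessel stayed put when the gripper let go, within about 0.2 mm.
- **Forces:** the readings taken after each move stayed around 6 N or less, and the arm never touched the vessel.

**One disagreement:** I first measured the platform top at about 88 mm, but its travel before touching the vessel shows it started 2 to 4 mm lower. I stopped turning when I saw the lid move, so the result does not depend on that first value.

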